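# Show the compacts and the loose stone ball on the tray before the mirror

## Robot

A 6-joint arm with a two-finger parallel gripper is mounted at the origin on the work surface. World frame = base frame: x ahead of the robot, y to its left, z up, the work surface at z = 0. Lengths are in m, angles in degrees, forces in N, time in s.
With the tool pointing down it reaches from about 0.325 to 0.85 m from the base axis. Payload 15.5 kg.
Tool frame: the origin (TCP) lies midway between the tips of the shut fingers; the grasp point (between the pads) lies ctrl.grip_point_offset behind it (ctrl.grip_point_offset is the distance from the TCP to the grasp point, in m); z points along the fingers, y is the direction in which the jaws open and shut (so a half turn about z gives the same grasp; the last joint's range is limited). The gripper opens to 91 mm and grips with 3 to 60 N. Pads are 32 mm wide; open, the fingers measure 118 mm over their backs; the gripper's body (76 mm by 178 mm) begins 60 mm behind the grasp point.
Start: joints at [69.643, 28.281, 77.091, -0, 74.628, -5.472], TCP at [0.161, 0.604, 0.214] pointing down, gripper open.
Joint ranges: [-166.48, 166.48], [-47.26, 123.95], [12.59, 153.08], [-70.14, 250.14], [6.76, 159.57], [-176.63, 176.63]. Speed limits (degrees/s): [108.29, 108.29, 147.25, 172.46, 172.46, 172.46].

## Interface

Orientations are given as [roll, pitch, yaw] about the fixed x, y, z axes, in that order (R = Rz(yaw) Ry(pitch) Rx(roll)).
In Python, from station import ctrl gives the robot as it stands.
- The arm moves only by the tool send_rows, never from a script. Its argument "steps" is a list of rows, each a list of 7 numbers: the shift along the tool's x, y, z as a fraction of full scale, then the turn, a rotation vector about the tool's x, y, z as a fraction of full scale, then the closure, from 0 (fully open) to 1 (shut). In form: [[dx, dy, dz, rx, ry, rz, fingers], ...]. A call has 1 to 12 rows; each row is the pose to reach, as a shift and turn from the pose commanded when the call began, along the tool's axes at that moment; what a row does not reach only later rows make up. Full scale, the value 1, is 0.08 m for a shift and 90 degrees for a turn. A row lasts 1/10 s, in which the tool goes at most 50 mm and 8.59 degrees, less where a joint would pass 70% of its speed; a pose out of reach is approached as far as the arm can. A call with a number of a shift or a turn outside -1 to 1 is refused whole. A call with a gripper value outside its range is refused whole. The fingers move at their own pace and stop on an object; the grip force is fixed at half the most. Time passes only in rows, so rows that repeat a pose let the fingers close. It gives the time, the measured TCP pose, the force and the opening at its end, in the units of the state.
- ctrl.observe(): the state, without advancing time (a new reading comes with each control period).
- ctrl.capture(name): name is "side" or "top" or "wrist"; returns (picture, depth): 400x640x3 uint8, red, green, blue; 400x640 float32, m along the optical axis (not along the pixel's ray), 0 where there is no reading.
- ctrl.camera_info(name): a dict with "fx", "fy", "cx", "cy" (pixels), "eye" and "orientation" of the camera in the world. Camera axes: x right, y down, z forward; pixel columns grow to the right and rows downward; lengths in m; the calibration is good to about 2 mm. A picture is of the moment at which its call begins: read the wrist's pose just before it. camera_info takes no time and is no camera call; for the wrist camera it gives the pose at the moment of the call.
- ctrl.close_job(): hands the job in, once; it reports no verdict.
Trained networks look in the newest picture that a camera, given by its name, has taken for a name from the list of things; names that differ only in an ending like _2 or _b are one class to them, and where a whole thing is asked for, a point or a joint stands for the part that bears it (a point fixed in the world has none). Each returns a list of dicts, best first, with "confidence" (0 to 1); they miss things now and then, are a little off and sometimes report something else, mostly with a low value. They report only what shows in the picture. A call takes as long as a camera call.
- ctrl.boxes_of(label, camera): "rect" ([centre column, centre row, width, height] in pixels, round what is visible of it).
The state is a dict: "time_s": time; "joint_pos": joint angles; "joint_vel": joint speeds; "tau": joint torques, N m; "position": TCP position; "eef_rot": TCP orientation; "contact_force": force on the tool from outside, world axes, zero at the start; "ft_torque": the same for the moment, N m; "opening": finger opening in m.
Only numpy, scipy, OpenCV 4.12 (cv2) and the standard library are available. Lean on these libraries where they do the work, as an engineer would, in place of code of your own. Each camera call takes 0.05 s, during which the arm holds its last target.

## Task

Lay the rectangular compact that lies on the vanity squarely on top of its twin on the scalloped tray, edges and corners together, and let go of it. Then lift the tray by its handle and hold it up steady and level in front of the tilting desktop mirror, centred on it, with the tray's middle about 20 cm from the glass, its underside about 12 cm above the vanity top and its long side parallel to the glass. The stone ball must never leave its pocket, the other things must stay where they are, and you finish while still holding the tray up there.

Things in the scene. Friction and masses are not known exactly. Their poses are not given: they have to be found in the camera images.
- tray: Loose scalloped resin tray, 128 (x) x 278 (y), floor 6 thick, rim 10 high, 0.2 to 0.4 kg, nearly balanced about its middle. Origin: centre of underside, z up. Lower compact on the -y half, ball pocket on the +y half; an upright T-shaped handle stands in the middle, its top 85 above the underside.
- handle (a point): Centre of the handle's grip bar, 72 above the tray's underside, over the tray's centre; axes as the tray. The bar is 46 wide (x), 14 thick (y), from 55 to 85 above the underside; stem below 26 x 12. Pinch it from above, fingers closing along the tray's y.
- pocket (a point): Centre of the ball pocket's floor on the tray, 85 from the tray's centre along its +y, 6 above its underside. The pocket is a round rim only 2.5 high, 24 inner diameter: the ball rolls out if the tray tips more than about 30 degrees or is jerked.
- ball: Loose polished stone ball, diameter 28, 31 g, lying in the pocket; origin at its centre (its axes turn as it rolls).
- compact_tray: Flat dark lacquer compact case, 46 (x) x 66 (y) x 12 high, 60 g, lying loose on the tray's floor on the half without the ball, about 85 from the tray's centre, turned up to 0.2 rad from the tray; origin centre of underside. The bottom of the pile.
- compact_loose: Identical rectangular compact case, 46 (x) x 66 (y) x 12 high, 60 g, lying on the vanity; origin centre of underside. Grip it across its 46. To be laid on the other one, long sides together.
- mirror: Fixed desktop mirror: brass foot of radius 65, round glass of radius 100 in a frame, centre 180 high, top 288 high, turning knob at its side. Origin: centre of the foot's underside, straight below the glass's middle; the glass faces the body's +y (roughly the world's +y); x runs along the glass; frame and knob reach 146 to the side.
- view (a point): Point in the air 200 in front of the mirror's glass (along the mirror's +y), on its centre line, 120 above the vanity top: where the tray's underside centre is to be held.
- mirror_top (a point): Top edge of the mirror's tilting glass frame, 108 above its tilt axis (the frame starts tilted by up to 0.2 rad and must not be knocked).
- comb: Wooden comb lying flat, 170 long (its y) x 40 x 8, teeth along one long side; origin centre of underside. Leave alone.
- tube_a: Small glass sample tube lying on its side, 74 long (its x), 16 high, square brass cap; origin under its middle. Nearer the robot. Leave alone.
- tube_b: A second such sample tube, 74 x 16 x 16, lying in front of the tilting mirror. Leave alone.
- round_compact: Round dark lacquer compact, diameter 62, 14 high; origin centre of underside. Not part of the pile, leave alone.
- atomizer: Cut-glass atomizer, 103 high, diameter 68, hard squeeze bulb on its +y side reaching 57 from the axis; origin centre of underside. Leave alone.
- jar: White cream jar with brass lid, diameter 60, 48 high; origin centre of underside. Leave alone.

How it is judged:
By the outcome, as a careful person would: the job done as asked, in the order asked, and still so for the second after the job is handed in, while the arm keeps its last pose, push and grip.
It also fails if it takes over 67 s, if anything falls off the work surface, if the arm or the gripper's body presses on something with over 40 N, if the wrist force passes 120 N, or if a joint passes its speed limit or range.

## Working session

There is one attempt and no reset: what is moved stays moved. The work goes in short steps, Python scripts to look and compute and a tool call to move; the robot and the scene stay as the last step left them, time stands still between calls to the robot, and variables do not carry over. Pictures are saved under pics/ and viewed, and the job is handed in when it is done.

Besides the shell and the picture viewer there is one more tool, called after "Emit:" by a JSON object that holds its "fn" and its "kwargs", one argument or row to a line. send_rows: Moves the arm, as the interface text tells. Its arguments: {"type":"object","properties":{"steps":{"type":"array","items":{"type":"array","items":{"type":"number","minimum":-1,"maximum":1}}}},"required":["steps"]}

```bash
ls; mkdir -p pics; python3 - <<'E'
from station import ctrl
import cv2
s=ctrl.observe();print(s)
print(ctrl.grip_point_offset)
for n in ("top","side","wrist"):
    p,d=ctrl.capture(n)
    cv2.imwrite(f"pics/{n}0.png",p[:,:,::-1]);import numpy as np;np.save(f"pics/{n}0.npy",d)
    i=ctrl.camera_info(n);print(n,i)
E
```

```text
pics
{'time_s': 0.0, 'joint_pos': array([ 6.96428541e+01,  2.83174715e+01,  7.71256236e+01, -7.35156717e-04,
        7.46295850e+01, -5.46968481e+00]), 'joint_vel': array([-0.03188945, -0.0308642 , -0.09187086, -0.04012441, -0.0201846 ,
       -0.02158484]), 'tau': array([-3.53912612e-03, -8.78782654e+01, -3.81847429e+01,  7.03321234e-02,
        5.28437574e-02, -1.19129436e-04]), 'position': array([0.16042419, 0.60367255, 0.21331911]), 'eef_rot': array([-1.79927583e+02, -6.22241525e-03,  1.65112730e+02]), 'contact_force': array([0.27125314, 0.77729347, 0.14061093]), 'ft_torque': array([-0.02129001,  0.03009039, -0.00957523]), 'opening': 0.09105625091462817}
0.0188
top {'fx': 517.8563589921667, 'fy': 517.8563589921667, 'cx': 314.73656520266013, 'cy': 208.3556107867353, 'eye': array([ 0.30990598, -0.11417584,  1.42011524]), 'orientation': array([-168.48864918,    0.19614327,  -90.87819654])}
side {'fx': 478.57314551771447, 'fy': 478.57314551771447, 'cx': 324.749078456574, 'cy': 190.15729280700108, 'eye': array([ 0.25131123, -0.97706545,  0.88002007]), 'orientation': array([-127.96172322,   -0.27971182,  -19.61217888])}
wrist {'fx': 314.18075879186256, 'fy': 314.18075879186256, 'cx': 315.71690974176363, 'cy': 202.10730197477287, 'eye': array([0.08424665, 0.62293946, 0.38379182]), 'orientation': array([1.63837837e+02, 3.39399306e-02, 7.50888839e+01])}
```

View pics/top0.png

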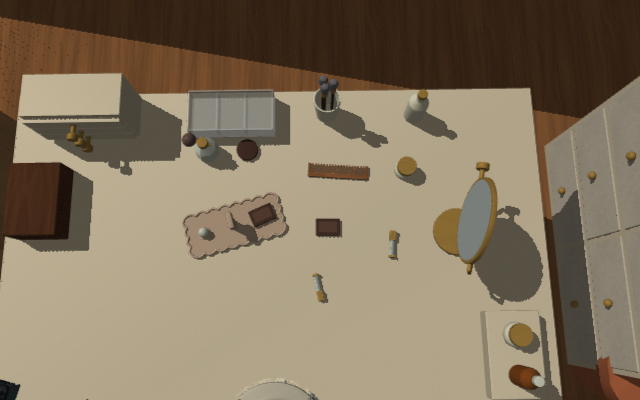

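View pics/side0.png

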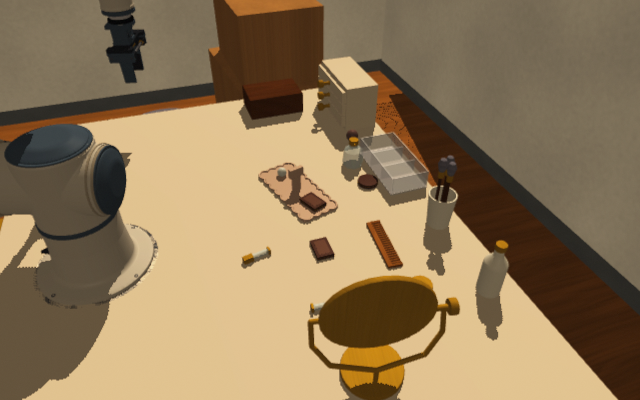

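View pics/wrist0.png

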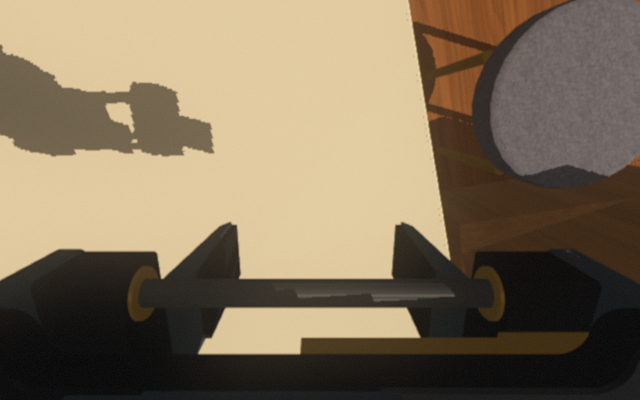

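The top view shows the loose compact at (328,227), the tray at about (235,225) with its compact at (263,215) and the ball at (204,232), and the mirror glass at about (477,222). The comb is at (338,172), and the tubes are at (319,288) and (393,244).

```bash
cat > h.py <<'E'
import numpy as np, cv2
from scipy.spatial.transform import Rotation as R
from station import ctrl
def cam(n):
    i=ctrl.camera_info(n);return i,R.from_euler('xyz',i['orientation'],degrees=True).as_matrix()
def cloud(n,d,ci=None):
    i,M=ci or cam(n)
    v,u=np.mgrid[0:d.shape[0],0:d.shape[1]]
    P=np.stack([(u-i['cx'])/i['fx']*d,(v-i['cy'])/i['fy']*d,d],-1)
    return P@M.T+i['eye']
def proj(n,X,ci=None):
    i,M=ci or cam(n);q=(np.asarray(X)-i['eye'])@M
    return np.stack([q[...,0]/q[...,2]*i['fx']+i['cx'],q[...,1]/q[...,2]*i['fy']+i['cy']],-1)
def at_z(n,uv,z,ci=None):
    i,M=ci or cam(n);uv=np.atleast_2d(uv).astype(float)
    r=np.c_[(uv[:,0]-i['cx'])/i['fx'],(uv[:,1]-i['cy'])/i['fy'],np.ones(len(uv))]@M.T
    return i['eye']+r*((z-i['eye'][2])/r[:,2])[:,None]
E
python3 - <<'E'
from h import *
d=np.load('pics/top0.npy');p=cv2.imread('pics/top0.png');P=cloud('top',d)
for l,(u,v) in dict(loose=(328,227),ctray=(263,215),ball=(204,232),handle=(230,222),tubeb=(393,244),tubea=(319,288),comb=(338,172),jar=(405,167),tray=(245,235)).items(): print(l,P[v,u].round(4))
for l in ("compact_loose","tray","handle","mirror","ball","tube_b","mirror_top"):
    print(l,[(np.round(b['rect']),round(b['confidence'],2)) for b in ctrl.boxes_of(l,"top")][:3])
big=cv2.resize(p[120:320,150:550],None,fx=2,fy=2,interpolation=cv2.INTER_CUBIC);cv2.imwrite('pics/t_zoom.png',big)
m=(d>0)&(P[...,2]>0.05)
# mirror
sel=(np.arange(640)[None,:]>425)&(np.arange(640)[None,:]<500)&(np.arange(400)[:,None]>155)&(np.arange(400)[:,None]<280)
print("table z",np.median(P[280:300,350:400,2]))
g=P[sel&(P[...,2]>0.07)];print(len(g),g.min(0),g.max(0),g.mean(0))
ft=P[sel&(P[...,2]>0.006)&(P[...,2]<0.035)];print(len(ft),ft.min(0),ft.max(0))
E
```

```text
loose [ 0.5435 -0.1494  0.0137]
ctray [0.5787 0.0289 0.0201]
ball [0.5316 0.187  0.0345]
handle [0.5482 0.108  0.089 ]
tubeb [ 0.4939 -0.3263  0.0115]
tubea [ 0.3778 -0.1219  0.0138]
comb [ 0.7018 -0.1811  0.0059]
jar [ 0.7009 -0.3632  0.0495]
tray [0.5256 0.0794 0.0085]
compact_loose [(array([329., 228.,  24.,  16.]), 0.83)]
tray [(array([236., 227., 103.,  66.]), 0.92)]
handle [(array([233., 227., 104.,  64.]), 0.67), (array([478., 216.,  41., 107.]), 0.46)]
mirror [(array([464., 218.,  66., 107.]), 0.8), (array([478., 216.,  45., 109.]), 0.59)]
ball []
tube_b [(array([393., 243.,  11.,  28.]), 0.7), (array([318., 286.,   9.,  27.]), 0.43)]
mirror_top [(array([478., 216.,  42., 107.]), 0.83)]
table z 0.000323536108241651
2807 [ 0.30990598 -0.54732207  0.07396107] [ 0.67108531 -0.11417584  1.42011524] [ 0.52456055 -0.49369801  0.21971755]
1166 [ 0.39516151 -0.63351806  0.00600124] [ 0.74292156 -0.41367668  0.0228581 ]
```

View pics/t_zoom.png

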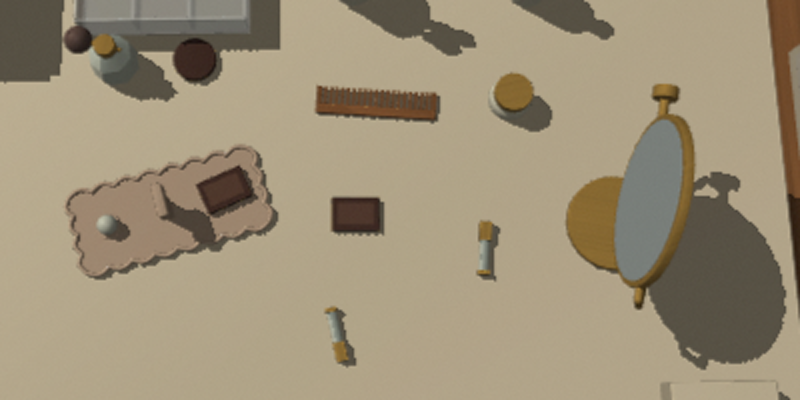

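```bash
python3 - <<'E'
from h import *
from scipy.optimize import least_squares
d=np.load('pics/top0.npy');p=cv2.imread('pics/top0.png');P=cloud('top',d)
V=d>0
uu,vv=np.meshgrid(np.arange(640),np.arange(400))
sel=V&(uu>425)&(uu<502)&(vv>155)&(vv<285)
hsv=cv2.cvtColor(p,cv2.COLOR_BGR2HSV)
for z0 in (0.002,0.005,.01): print(z0,(sel&(P[...,2]>z0)).sum())
up=sel&(P[...,2]>0.08)
q=P[up]; print(q.min(0),q.max(0))
# glass: greyish
gl=up&(hsv[...,1]<90)
g=P[gl];print('glass n',len(g),hsv[225,475],g.mean(0))
c=g.mean(0)
for _ in range(4):
    U,S,W=np.linalg.svd(g-g.mean(0),full_matrices=False);n=W[2];n=n*np.sign(n[1]);r=(g-g.mean(0))@n;k=abs(r)<max(0.004,2*r.std());g=g[k]
print('plane',n,g.mean(0),r.std(),'yaw of normal',np.degrees(np.arctan2(n[1],n[0])),'tilt',np.degrees(np.arcsin(n[2])))
# in-plane circle fit of all frame
fr=up
e1=np.cross(n,[0,0,1]);e1/=np.linalg.norm(e1);e2=np.cross(n,e1)
m=np.zeros_like(up,np.uint8);m[gl]=255
cs=max(cv2.findContours(m,cv2.RETR_EXTERNAL,cv2.CHAIN_APPROX_NONE)[0],key=cv2.contourArea)[:,0]
# intersect rays with plane
i,M=cam('top')
ray=np.c_[(cs[:,0]-i['cx'])/i['fx'],(cs[:,1]-i['cy'])/i['fy'],np.ones(len(cs))]@M.T
X=i['eye']+ray*(((g.mean(0)-i['eye'])@n)/(ray@n))[:,None]
a=(X-g.mean(0))@np.c_[e1,e2]
s=least_squares(lambda t:np.hypot(a[:,0]-t[0],a[:,1]-t[1])-t[2],[0,0,.1],loss='soft_l1',f_scale=.003)
print('circle',s.x, g.mean(0)+s.x[0]*e1+s.x[1]*e2)
# foot
fo=sel&(P[...,2]<0.03)&(hsv[...,1]>150)
f=P[fo];print('foot',len(f),np.median(f[:,2]),f.min(0),f.max(0))
m=fo.astype(np.uint8)*255
cs=max(cv2.findContours(m,cv2.RETR_EXTERNAL,cv2.CHAIN_APPROX_NONE)[0],key=cv2.contourArea)[:,0]
X=P[cs[:,1],cs[:,0]]
X=X[(cs[:,0]<455)]
s=least_squares(lambda t:np.hypot(X[:,0]-t[0],X[:,1]-t[1])-.065,[.52,-.49],loss='soft_l1',f_scale=.002);print(s.x,s.cost,len(X))
def rect(mask,z):
    cs=max(cv2.findContours(mask.astype(np.uint8)*255,cv2.RETR_EXTERNAL,cv2.CHAIN_APPROX_NONE)[0],key=cv2.contourArea)[:,0]
    X=at_z('top',cs,z)[:,:2].astype(np.float32);return cv2.minAreaRect(X)
dark=(p.max(2)<75)
for n,(u,v),z in (('loose',(328,227),.012),('ct',(263,215),.018)):
    mk=dark&(abs(uu-u)<20)&(abs(vv-v)<20);
    if n=='ct': mk&=P[...,2]>.014
    else: mk&=P[...,2]>.006
    print(n,mk.sum(),rect(mk,z),P[mk].mean(0))
tr=(V&(P[...,2]>.0035)&(abs(uu-235)<65)&(abs(vv-226)<45)&(P[...,2]<.03))
print('tray',rect(tr,.01))
for k in('u',):
  hb=V&(abs(uu-231)<25)&(abs(vv-220)<20)&(P[...,2]>.06); print('handle',hb.sum(),P[hb].mean(0),P[hb].min(0),P[hb].max(0),cv2.minAreaRect(P[hb][:,:2].astype(np.float32)))
E
```

```text
0.002 5739
0.005 4173
0.01 3631
[ 0.39964048 -0.54732207  0.08004989] [ 0.67108531 -0.47267161  0.29286636]
glass n 1953 [ 72  10 126] [ 0.52718174 -0.49651531  0.18861291]
plane [0.20420443 0.97448627 0.09315074] [ 0.52716812 -0.49644685  0.18874743] 0.000873899545595253 yaw of normal 78.16487030254507 tilt 5.344893125031247
circle [0.00117971 0.0054973  0.09883242] [ 0.52842778 -0.49618762  0.18327403]
foot 859 0.014704778316082301 [ 0.46547536 -0.51641866  0.00592133] [ 0.58884916 -0.43938496  0.0228581 ]
[ 0.52580626 -0.50555359] 5.246890796564304e-05 60
loose 214 ((0.5437996983528137, -0.1495593935251236), (0.0607706643640995, 0.04465329274535179), 89.08602142333984) [ 0.54291201 -0.15096419  0.01266874]
ct 193 ((0.580394983291626, 0.03210495412349701), (0.04637053981423378, 0.06303013116121292), 23.701881408691406) [0.5802294  0.03072537 0.01911748]
tray ((0.5558265447616577, 0.10839274525642395), (0.15674006938934326, 0.29454925656318665), 14.296669960021973)
handle 112 [0.55349879 0.10947817 0.08320415] [0.53231595 0.09892185 0.06192442] [0.57660819 0.12236098 0.09179541] ((0.554824709892273, 0.11082196235656738), (0.04636159539222717, 0.014465438202023506), 15.563812255859375)
```

Emit:
{"fn": "send_rows", "kwargs": {
  "steps": [
    [-0.15,-0.15,0,0,0,0,0],
    [-0.4,-0.4,0,0,0,0,0],
    [-0.7,-0.7,0,0,0,0,0],
    [-1,-1,0,0,0,0,0]
  ]
}}

```text
time_s: 0.9
position: [0.2177, 0.5052, 0.2139]
eef_rot: [180.0, 0.0, 165.1]
contact_force: [0.5, -1.0, -0.1]
opening: 0.0912
```

Emit:
{"fn": "send_rows", "kwargs": {
  "steps": [
    [-0.33,-0.33,0,0,0,0,0],
    [-0.66,-0.66,0,0,0,0,0],
    [-1,-1,0,0,0,0,0]
  ]
}}

```text
time_s: 1.2
position: [0.2746, 0.4071, 0.2141]
eef_rot: [180.0, 0.0, 165.1]
contact_force: [1.3, 0.4, 1.3]
opening: 0.091
```

Emit:
{"fn": "send_rows", "kwargs": {
  "steps": [
    [-0.33,-0.33,0,0,0,0,0],
    [-0.66,-0.66,0,0,0,0,0],
    [-1,-1,0,0,0,0,0]
  ]
}}

```text
time_s: 1.5
position: [0.3314, 0.3092, 0.2141]
eef_rot: [180.0, 0.0, 165.1]
contact_force: [-0.1, 0.5, 0.8]
opening: 0.0912
```

Emit:
{"fn": "send_rows", "kwargs": {
  "steps": [
    [-0.33,-0.33,0,0,0,0,0],
    [-0.66,-0.66,0,0,0,0,0],
    [-1,-1,0,0,0,0,0]
  ]
}}

```text
time_s: 1.8
position: [0.3882, 0.2113, 0.2141]
eef_rot: [180.0, 0.0, 165.1]
contact_force: [1.7, 1.1, 0.5]
opening: 0.0912
```

Emit:
{"fn": "send_rows", "kwargs": {
  "steps": [
    [-0.33,-0.33,0,0,0,0,0],
    [-0.66,-0.66,0,0,0,0,0],
    [-0.9,-0.9,0,0,0,0,0],
    [-1,-1,0,0,0,0,0],
    [-1,-1,0,0,0,0,0]
  ]
}}

```text
time_s: 2.3
position: [0.4449, 0.1139, 0.2139]
eef_rot: [180.0, 0.0, 165.0]
contact_force: [-0.4, 0.7, -0.4]
opening: 0.091
```

```bash
python3 - <<'E'
from h import *
import pickle
ci=cam('wrist');p,d=ctrl.capture('wrist');cv2.imwrite('pics/w1.png',p[:,:,::-1]);np.save('pics/w1.npy',d);pickle.dump(ci,open('pics/w1.pkl','wb'))
print(ci[0]['eye'],ctrl.observe()['joint_pos'])
E
```

```text
[0.36863336 0.13310447 0.38422396] [ 7.01296433e+00  1.49592320e+01  9.95306869e+01  1.38025918e-02
  6.55222129e+01 -6.80436931e+01]
```

View pics/w1.png

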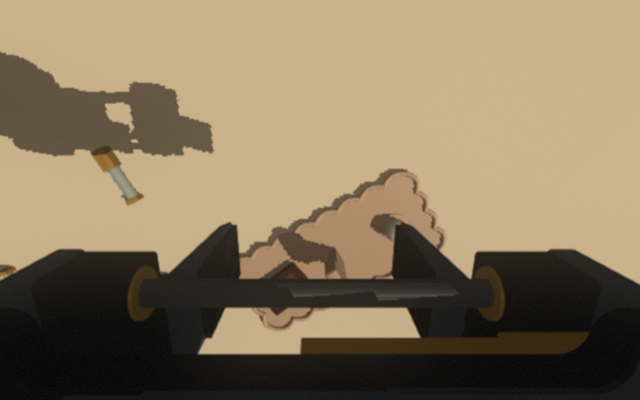

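Image up points toward the robot in the wrist picture: the camera looks outward along tool +x. The tray is half hidden at (330,250), so I'll view it from a pose beyond the compact.

Emit:
{"fn": "send_rows", "kwargs": {
  "steps": [
    [-0.05,-0.1,0,0,0,0.08,0],
    [-0.1,-0.2,0,0,0,0.17,0],
    [-0.2,-0.35,0,0,0,0.26,0],
    [-0.3,-0.5,0,0,0,0.35,0],
    [-0.4,-0.65,0,0,0,0.44,0],
    [-0.5,-0.8,0,0,0,0.53,0],
    [-0.55,-0.9,0,0,0,0.62,0],
    [-0.6,-1,0,0,0,0.71,0],
    [-0.6,-1,0,0,0,0.79,0],
    [-0.6,-1,0,0,0,0.834,0]
  ]
}}

```text
time_s: 3.35
position: [0.4697, 0.0263, 0.2139]
eef_rot: [-180.0, -0.0, 89.8]
contact_force: [0.2, 0.1, 0.8]
opening: 0.0911
```

Emit:
{"fn": "send_rows", "kwargs": {
  "steps": [
    [-0.25,0.1,-0.05,0,0,0,0],
    [-0.6,0.2,-0.1,0,0,0,0],
    [-1,0.3,-0.2,0,0,0,0]
  ]
}}

```text
time_s: 3.65
position: [0.494, -0.0537, 0.2298]
eef_rot: [-179.9, -0.0, 90.2]
contact_force: [-0.2, 0.3, -0.3]
opening: 0.091
```

Emit:
{"fn": "send_rows", "kwargs": {
  "steps": [
    [-0.35,0.1,-0.05,0,0,0,0],
    [-0.7,0.2,-0.1,0,0,0,0],
    [-1,0.3,-0.2,0,0,0,0]
  ]
}}

```text
time_s: 3.95
position: [0.5183, -0.1345, 0.2458]
eef_rot: [-180.0, -0.0, 90.1]
contact_force: [-0.1, 0.3, 0.1]
opening: 0.0913
```

Emit:
{"fn": "send_rows", "kwargs": {
  "steps": [
    [-0.35,0.1,-0.05,0,0,0,0],
    [-0.7,0.2,-0.05,0,0,0,0],
    [-1,0.3,-0.05,0,0,0,0]
  ]
}}

```text
time_s: 4.25
position: [0.543, -0.2144, 0.25]
eef_rot: [180.0, -0.0, 90.1]
contact_force: [0.9, 0.8, -0.3]
opening: 0.0912
```

Emit:
{"fn": "send_rows", "kwargs": {
  "steps": [
    [-0.35,0,0,0,0,0,0],
    [-0.7,0,0,0,0,0,0],
    [-0.95,0,0,0,0,0,0],
    [-1,0,0,0,0,0,0],
    [-1,0,0,0,0,0,0]
  ]
}}

```text
time_s: 4.75
position: [0.5426, -0.2942, 0.2498]
eef_rot: [-180.0, -0.0, 90.0]
contact_force: [0.2, 0.2, 0.3]
opening: 0.0915
```

```bash
python3 - <<'E'
from h import *
import pickle
ci=cam('wrist');p,d=ctrl.capture('wrist');cv2.imwrite('pics/w2.png',p[:,:,::-1]);np.save('pics/w2.npy',d);pickle.dump(ci,open('pics/w2.pkl','wb'))
s=ctrl.observe();print(ci[0]['eye'],s['position'],s['eef_rot'],s['joint_pos'])
E
```

```text
[ 0.54271217 -0.21656448  0.42009525] [ 0.54260584 -0.29373375  0.24982275] [-1.79983446e+02 -3.47065894e-02  9.00778748e+01] [-3.39827295e+01  2.58835980e+01  7.54341911e+01  1.98653663e-02
  7.87153636e+01 -3.40645023e+01]
```

View pics/w2.png

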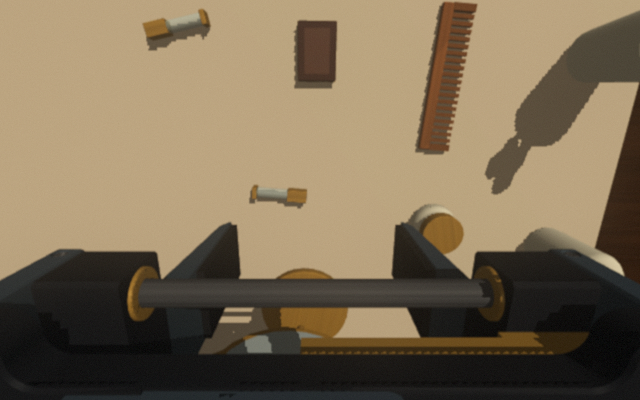

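The wrist camera actually tilts toward the fingers: the loose compact is fully visible at (316,51), tube_b at (279,195) and the mirror foot at (305,300).

```bash
cat >> h.py <<'E'
def rectfit(n,p,uv,z,ci,win=45,thr=None,size=(.046,.066)):
    """find dark blob near uv, rectangle at height z"""
    g=p.max(2).astype(int);u,v=map(int,uv)
    m=np.zeros(g.shape,np.uint8);s=np.s_[max(0,v-win):v+win,max(0,u-win):u+win]
    m[s]=(g[s]<thr)*255
    cs=cv2.findContours(m,cv2.RETR_EXTERNAL,cv2.CHAIN_APPROX_NONE)[0]
    c=max(cs,key=cv2.contourArea)[:,0]
    X=at_z(n,c,z,ci)[:,:2].astype(np.float32)
    return cv2.minAreaRect(X),c
E
python3 - <<'E'
from h import *
import pickle
p=cv2.imread('pics/w2.png');d=np.load('pics/w2.npy');ci=pickle.load(open('pics/w2.pkl','rb'))
P=cloud('wrist',d,ci)
print(P[50,316],P[120,316],p[50,290:345].tolist())
cv2.imwrite('pics/z.png',cv2.resize(p[10:100,270:360],None,fx=6,fy=6,interpolation=cv2.INTER_NEAREST))
m=(P[...,2]>.007)&(abs(np.arange(640)-316)<40)[None,:]&(np.arange(400)<100)[:,None]
q=P[m];print(len(q),cv2.minAreaRect(q[:,:2].astype(np.float32)),q[:,2].max())
E
```

```text
[ 0.54270711 -0.14693787  0.01226296] [ 5.42761904e-01 -2.27551408e-01  2.76153001e-04] [[128, 164, 187], [128, 165, 186], [128, 164, 188], [118, 155, 175], [88, 114, 132], [66, 85, 99], [58, 76, 89], [50, 64, 77], [42, 54, 72], [40, 51, 70], [40, 53, 73], [41, 52, 72], [40, 53, 73], [41, 54, 74], [42, 57, 82], [43, 59, 85], [49, 66, 91], [48, 64, 90], [45, 61, 89], [46, 62, 90], [45, 62, 90], [46, 62, 88], [45, 64, 90], [49, 65, 91], [49, 66, 91], [45, 62, 88], [48, 65, 90], [49, 66, 92], [50, 66, 92], [49, 67, 92], [48, 65, 90], [44, 61, 89], [48, 63, 90], [49, 64, 91], [48, 62, 90], [46, 63, 90], [48, 63, 91], [47, 63, 92], [49, 65, 90], [46, 60, 86], [43, 56, 77], [43, 55, 76], [43, 56, 76], [39, 51, 71], [39, 53, 73], [52, 69, 90], [91, 124, 145], [118, 153, 177], [128, 165, 187], [129, 165, 189], [128, 166, 187], [127, 165, 186], [126, 163, 186], [127, 164, 185], [126, 161, 186]]
2375 ((0.5428494215011597, -0.16588202118873596), (0.10136330127716064, 0.04622398316860199), 89.48876953125) 0.4200952473855832
```

View pics/z.png

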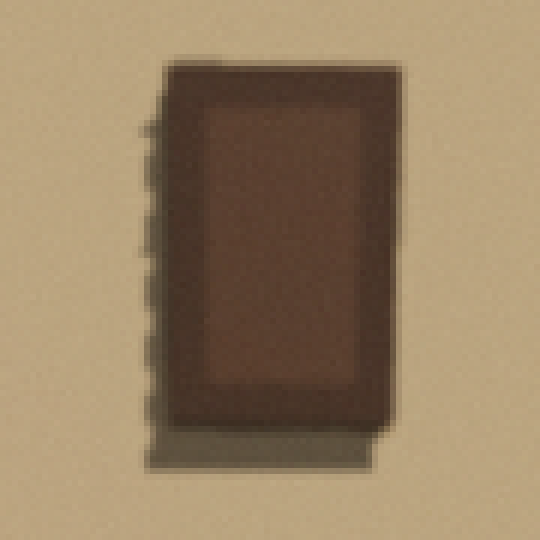

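```bash
python3 - <<'E'
from h import *
import pickle
ci=pickle.load(open('pics/w2.pkl','rb'))
for q in ([(165,66),(402,66),(393,428),(163,428)],[(204,105),(359,105),(357,384),(204,384)]):
    uv=np.array(q)/6+[269.5,9.5]
    X=at_z('wrist',uv,.012,ci);print(X[:,:2].round(4),X.mean(0),np.linalg.norm(X[0]-X[1]),np.linalg.norm(X[1]-X[2]))
    e=(X[2]+X[3]-X[0]-X[1]);print(np.degrees(np.arctan2(e[1],e[0])))
E
```

```text
[[ 0.5207 -0.1157]
 [ 0.5664 -0.1157]
 [ 0.5658 -0.1811]
 [ 0.5192 -0.1811]] [ 0.54304016 -0.14841346  0.012     ] 0.04575698607579902 0.06544705480397728
-90.89994447167501
[[ 0.5281 -0.1224]
 [ 0.5582 -0.1224]
 [ 0.5584 -0.1728]
 [ 0.5276 -0.1728]] [ 0.54310087 -0.1476372   0.012     ] 0.03007982585241508 0.050394047919629356
-90.16990128188682
```

Emit:
{"fn": "send_rows", "kwargs": {
  "steps": [
    [0.2,0,0.15,0,0,0,0],
    [0.5,0,0.4,0,0,0,0],
    [0.92,0,0.7,0,0,0,0]
  ]
}}

```text
time_s: 5.1
position: [0.5428, -0.2201, 0.194]
eef_rot: [179.9, 0.0, 90.0]
contact_force: [1.0, 0.1, -1.1]
opening: 0.0914
```

Emit:
{"fn": "send_rows", "kwargs": {
  "steps": [
    [0.4,0,0.3,0,0,0,0],
    [0.7,0,0.6,0,0,0,0],
    [0.91,0,0.8,0,0,0,0],
    [0.91,0,0.9,0,0,0,0]
  ]
}}

```text
time_s: 5.5
position: [0.5414, -0.145, 0.1208]
eef_rot: [-179.9, -0.1, 90.2]
contact_force: [0.7, -1.0, -0.7]
opening: 0.0913
```

Emit:
{"fn": "send_rows", "kwargs": {
  "steps": [
    [0,0,0.2,0,0,0,0],
    [0,0,0.4,0,0,0,0],
    [0,0,0.6,0,0,0,0],
    [0,0,0.75,0,0,0,0],
    [0,0,0.85,0,0,0,0],
    [0,0,0.85,0,0,0,0]
  ]
}}

```text
time_s: 6.1
position: [0.542, -0.1484, 0.0533]
eef_rot: [-179.9, -0.0, 90.1]
contact_force: [0.1, 0.4, 0.8]
opening: 0.091
```

Emit:
{"fn": "send_rows", "kwargs": {
  "steps": [
    [0,0.01,0.2,0,0,0,0],
    [0,0.01,0.4,0,0,0,0],
    [0,0.01,0.52,0,0,0,0],
    [0,0.01,0.6,0,0,0,0],
    [0,0.01,0.625,0,0,0,0],
    [0,0.01,0.625,0,0,0,0.2],
    [0,0.01,0.625,0,0,0,0.35],
    [0,0.01,0.625,0,0,0,0.45],
    [0,0.01,0.625,0,0,0,0.6],
    [0,0.01,0.625,0,0,0,0.8],
    [0,0.01,0.625,0,0,0,0.8],
    [0,0.01,0.625,0,0,0,0.8]
  ]
}}

```text
time_s: 7.3
position: [0.5432, -0.1485, 0.004]
eef_rot: [180.0, 0.0, 90.1]
contact_force: [0.7, 0.2, 2.4]
opening: 0.046
```

Emit:
{"fn": "send_rows", "kwargs": {
  "steps": [
    [0,0,-0.05,0,0,0,0.8],
    [0,0,-0.2,0,0,0,0.8],
    [0,0,-0.45,0,0,0,0.8],
    [0,0,-0.7,0,0,0,0.8],
    [0.1,0.1,-1,0,0,-0.05,0.8]
  ]
}}

```text
time_s: 7.8
position: [0.5503, -0.1408, 0.0852]
eef_rot: [-179.9, -0.0, 94.5]
contact_force: [0.2, 0.2, -1.1]
opening: 0.046
```

Emit:
{"fn": "send_rows", "kwargs": {
  "steps": [
    [0.2,0.12,-0.3,0,0,-0.05,0.8],
    [0.4,0.25,-0.6,0,0,-0.1,0.8],
    [0.65,0.4,-0.9,0,0,-0.15,0.8],
    [0.85,0.55,-1,0,0,-0.2,0.8],
    [0.9,0.58,-1,0,0,-0.22,0.8],
    [0.9,0.58,-1,0,0,-0.22,0.8]
  ]
}}

```text
time_s: 8.4
position: [0.5915, -0.0646, 0.1642]
eef_rot: [180.0, 0.0, 114.4]
contact_force: [-0.5, 0.1, -1.1]
opening: 0.0457
```

```bash
cat > look.py <<'E'
import sys,pickle
from h import *
n=sys.argv[1];c=sys.argv[2] if len(sys.argv)>2 else 'wrist'
s=ctrl.observe();ci=cam(c);p,d=ctrl.capture(c);cv2.imwrite(f'pics/{n}.png',p[:,:,::-1]);np.save(f'pics/{n}.npy',d);pickle.dump(ci,open(f'pics/{n}.pkl','wb'))
print(s['time_s'],s['position'].round(4),s['eef_rot'].round(2),s['opening'])
E
python3 look.py w3
```

```text
8.4 [ 0.5915 -0.0646  0.1642] [1.8000e+02 1.0000e-02 1.1441e+02] 0.04566979979947045
```

View pics/w3.png

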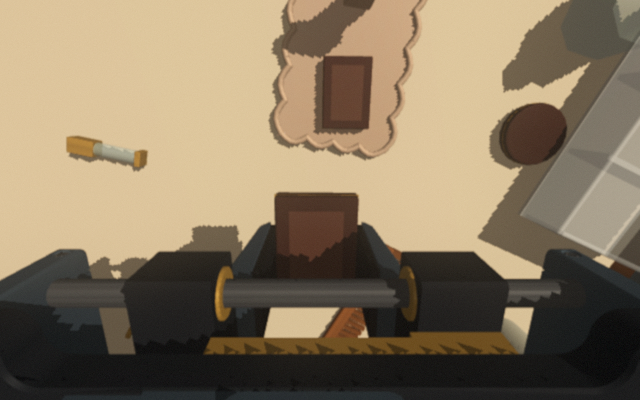

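The tray compact is visible at (347,93), and the held compact's near face spans (275–358, 193) between the fingers.

```bash
python3 - <<'E'
from h import *
p=cv2.imread('pics/w3.png')
a=cv2.resize(p[45:145,310:385],None,fx=6,fy=6,interpolation=cv2.INTER_CUBIC)
cv2.imwrite('pics/z3.png',a)
cv2.imwrite('pics/z3b.png',cv2.resize(p[180:290,255:385],None,fx=5,fy=5,interpolation=cv2.INTER_CUBIC))
E
```

```text
(no output)
```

View pics/z3.png

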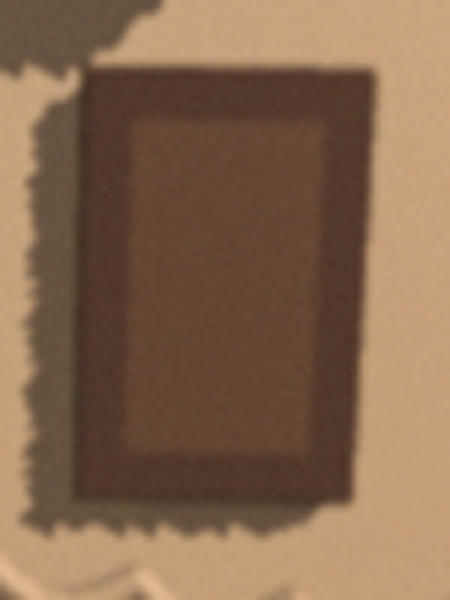

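View pics/z3b.png

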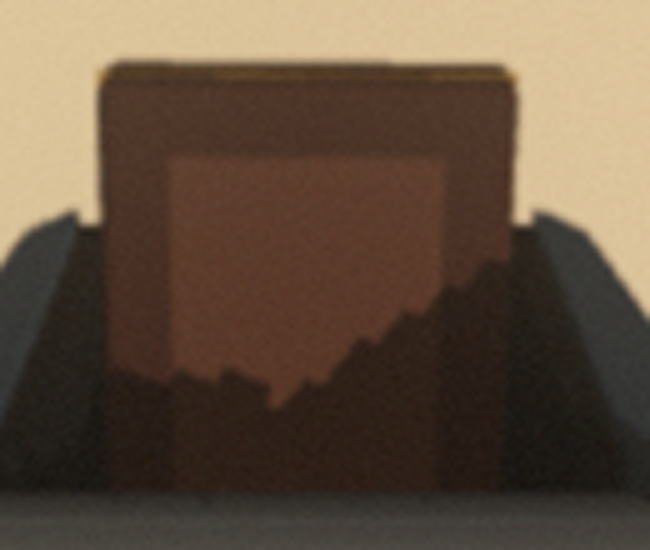

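```bash
python3 - <<'E'
from h import *
import pickle
from scipy.optimize import least_squares
ci=pickle.load(open('pics/w3.pkl','rb'))
o=np.array([(85,68),(375,70),(352,500),(75,498)])/6+[309.5,44.5]
ii=np.array([(131,120),(325,122),(310,455),(124,450)])/6+[309.5,44.5]
for q in(o,ii):
    X=at_z('wrist',q,.018,ci);print(X[:,:2].round(4).tolist(),X.mean(0).round(4),np.linalg.norm(X[0]-X[1]),np.linalg.norm(X[3]-X[2]),np.linalg.norm(X[1]-X[2]),np.linalg.norm(X[0]-X[3]))
    e=(X[0]+X[1]-X[2]-X[3]);f=X[1]+X[2]-X[0]-X[3];print(np.degrees(np.arctan2(e[1],e[0])),np.degrees(np.arctan2(f[1],f[0])))
def res(t):
    c,s=np.cos(t[2]),np.sin(t[2])
    r=[]
    for (w,l),q in (((.046,.066),o),((.0308,.0504),ii)):
        L=np.array([(-w/2,l/2),(w/2,l/2),(w/2,-l/2),(-w/2,-l/2)])
        X=np.c_[L@[[c,s],[-s,c]]+t[:2],np.full(4,.018)]
        r.append(proj('wrist',X,ci)-q)
    return np.ravel(r)
f=least_squares(res,[.58,.03,.4]);print('ct',f.x[:2],np.degrees(f.x[2]),abs(f.fun).max())
h=np.array([(105,82),(513,82)])/5+[254.5,179.5];X=at_z('wrist',h,.172,ci);print('held top edge',X,np.linalg.norm(X[0]-X[1]),np.degrees(np.arctan2(*(X[1]-X[0])[1::-1])))
h=np.array([(115,65),(508,67)])/5+[254.5,179.5];X2=at_z('wrist',h,.160,ci);print(X2)
s=ctrl.observe();tx=R.from_euler('xyz',s['eef_rot'],degrees=True).as_matrix()[:,0]
for Y in(X,X2): print('front edge ahead of TCP',(Y.mean(0)-s['position'])@tx)
E
```

```text
[[0.5454, 0.0537], [0.5862, 0.0719], [0.6124, 0.0129], [0.571, -0.0056]] [0.5787 0.0332 0.018 ] 0.044679374795237876 0.04531913361218959 0.06455128071035778 0.0645253914476602
113.61655092713642 23.99755237761266
[[0.555, 0.0499], [0.5826, 0.0621], [0.6029, 0.0164], [0.575, 0.0046]] [0.5789 0.0332 0.018 ] 0.030104618375071286 0.030253314451591008 0.05002000036431522 0.049522358885156874
113.94193488102052 23.361811744363926
ct [0.57884455 0.03317023] 23.772077432975554 0.933499342903545
held top edge [[ 0.55736547 -0.04258323  0.172     ]
 [ 0.59716363 -0.0245436   0.172     ]] 0.04369578453532218 24.383740502561615
[[ 0.55752331 -0.04383746  0.16      ]
 [ 0.59866646 -0.02544819  0.16      ]]
front edge ahead of TCP 0.034430161483917227
front edge ahead of TCP 0.03310060936717474
```

Emit:
{"fn": "send_rows", "kwargs": {
  "steps": [
    [0.1,0.04,0,0,0,0,0.8],
    [0.3,0.1,0.05,0,0,0,0.8],
    [0.55,0.2,0.15,0,0,0.007,0.8],
    [0.8,0.3,0.3,0,0,0.007,0.8],
    [0.95,0.35,0.45,0,0,0.007,0.8],
    [1,0.36,0.5,0,0,0.007,0.8],
    [1,0.36,0.5,0,0,0.007,0.8]
  ]
}}

```text
time_s: 9.15
position: [0.5842, 0.0202, 0.1231]
eef_rot: [-179.9, -0.0, 113.8]
contact_force: [-0.4, 0.0, -0.3]
opening: 0.0461
```

```bash
python3 look.py w4; cat > go.py <<'E'
import sys
from h import *
# go.py x y z yaw
x,y,z,yaw=map(float,sys.argv[1:5]);s=ctrl.observe()
M=R.from_euler('xyz',s['eef_rot'],degrees=True)
T=R.from_euler('xyz',[180,0,yaw],degrees=True)
d=M.inv().apply(np.array([x,y,z])-s['position']);print('shift/0.08',(d/.08).round(4),'turn/90',((M.inv()*T).as_rotvec(degrees=True)/90).round(4))
E
python3 go.py .5791 .0326 .0225 113.77
```

```text
9.15 [0.5842 0.0202 0.1231] [-1.7991e+02 -4.0000e-02  1.1376e+02] 0.0460999292053469
shift/0.08 [0.1774 0.0017 1.2651] turn/90 [-0.0004 -0.0001 -0.0004]
```

View pics/w4.png

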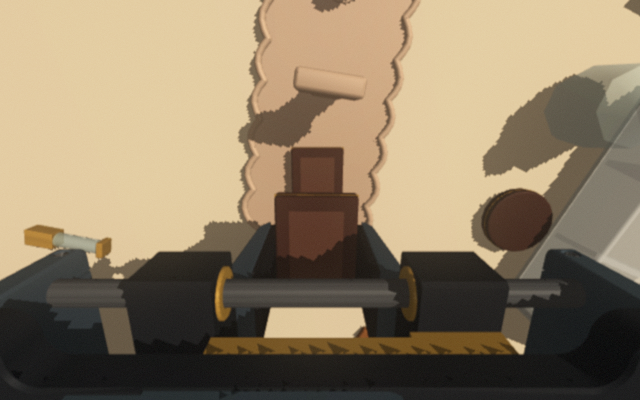

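The lower compact (291–343, from row 148) and the held one (275–358) are laterally centred. Descending.

Emit:
{"fn": "send_rows", "kwargs": {
  "steps": [
    [0.05,0,0.1,0,0,0,0.8],
    [0.1,0,0.3,0,0,0,0.8],
    [0.17,0,0.55,0,0,0,0.8],
    [0.178,0.002,0.8,0,0,0,0.8],
    [0.178,0.002,0.95,0,0,0,0.8],
    [0.178,0.002,1,0,0,0,0.8],
    [0.178,0.002,1,0,0,0,0.8]
  ]
}}

```text
time_s: 9.9
position: [0.5794, 0.0325, 0.0438]
eef_rot: [-180.0, -0.0, 113.7]
contact_force: [-0.6, 0.2, -0.4]
opening: 0.0456
```

```bash
python3 look.py w5;python3 go.py .5791 .0326 .0225 113.77; python3 -c "
from h import *
p=cv2.imread('pics/w5.png');cv2.imwrite('pics/z5.png',cv2.resize(p[150:270,220:410],None,fx=4,fy=4,interpolation=cv2.INTER_CUBIC))"
```

```text
9.9 [0.5794 0.0325 0.0438] [-1.7998e+02 -1.0000e-02  1.1370e+02] 0.045649249301966455
shift/0.08 [ 0.0033 -0.0072  0.2726] turn/90 [ 0.0003  0.0002 -0.0007]
```

View pics/z5.png

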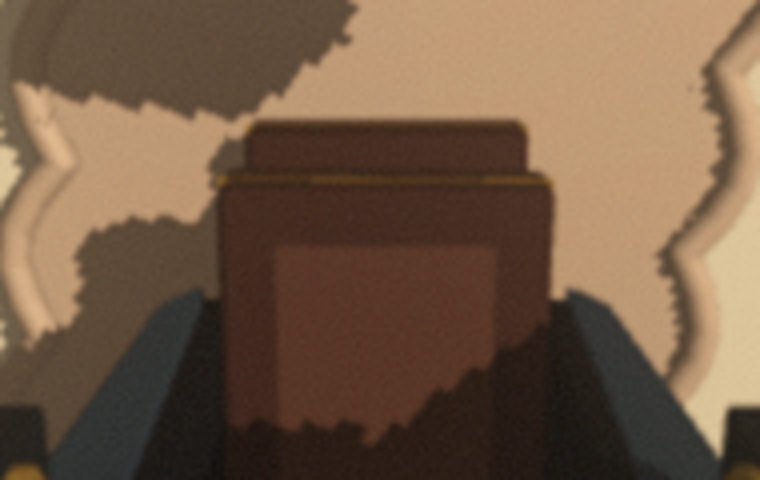

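```bash
python3 - <<'E'
from h import *
import pickle
ci=pickle.load(open('pics/w5.pkl','rb'));s=ctrl.observe();tx=np.array([np.cos(np.radians(113.7)),np.sin(np.radians(113.7)),0])
for n,r,z in (('ct bot',121,.006),('ct top',138,.018),('held bot',173,.0398),('held top',189,.0518)):
    X=at_z('wrist',[(385/4+219.6,r/4+149.6)],z,ci)[0];print(n,((X-s['position'])@tx).round(4))
p=cv2.imread('pics/w5.png');print(p[176:204,316].max(1))
E
```

```text
ct bot 0.0332
ct top 0.033
held bot 0.0329
held top 0.0338
[191 192 187 156 101  78  63  68  69  73  72  70  72  72  71  66  65  61
  75  78  65  69  71  69  69  68  72  68]
```

Emit:
{"fn": "send_rows", "kwargs": {
  "steps": [
    [0.003,-0.005,0.08,0,0,0,0.8],
    [0.003,-0.005,0.15,0,0,0,0.8],
    [0.003,-0.005,0.21,0,0,0,0.8],
    [0.003,-0.005,0.25,0,0,0,0.8],
    [0.003,-0.005,0.268,0,0,0,0.8],
    [0.003,-0.005,0.268,0,0,0,0.8],
    [0.003,-0.005,0.268,0,0,0,0.8]
  ]
}}

```text
time_s: 10.65
position: [0.579, 0.0329, 0.0226]
eef_rot: [180.0, 0.0, 113.7]
contact_force: [0.3, -0.5, 0.0]
opening: 0.0453
```

Emit:
{"fn": "send_rows", "kwargs": {
  "steps": [
    [0,0,0.008,0,0,0,0.8],
    [0,0,0.008,0,0,0,0.45],
    [0,0,0.008,0,0,0,0.4],
    [0,0,0.008,0,0,0,0.35],
    [0,0,0.008,0,0,0,0.25],
    [0,0,0.008,0,0,0,0.15],
    [0,0,0.008,0,0,0,0.15]
  ]
}}

```text
time_s: 11.35
position: [0.5789, 0.0329, 0.0218]
eef_rot: [180.0, -0.0, 113.7]
contact_force: [1.0, 0.8, 0.9]
opening: 0.0774
```

Emit:
{"fn": "send_rows", "kwargs": {
  "steps": [
    [0,0,-0.05,0,0,0,0.15],
    [0,0,-0.2,0,0,0,0.15],
    [0,0,-0.5,0,0,0,0.15],
    [0,0,-0.8,0,0,0,0.15],
    [-0.2,0,-1,0,0,0,0.15]
  ]
}}

```text
time_s: 11.85
position: [0.5853, 0.0193, 0.1044]
eef_rot: [179.9, 0.0, 113.8]
contact_force: [0.1, -0.9, 0.4]
opening: 0.0775
```

Emit:
{"fn": "send_rows", "kwargs": {
  "steps": [
    [-0.3,0,-0.3,0,0,0,0.15],
    [-0.6,0,-0.5,0,0,0,0.15],
    [-0.9,0,-0.7,0,0,0,0.15],
    [-1,0,-0.7,0,0,0,0.15],
    [-1,0,-0.7,0,0,0,0.15]
  ]
}}

```text
time_s: 12.35
position: [0.6177, -0.0557, 0.1582]
eef_rot: [180.0, 0.0, 113.7]
contact_force: [-0.2, 1.0, -0.3]
opening: 0.0778
```

```bash
python3 look.py w6; python3 look.py t6 top; python3 -c "
from h import *
p=cv2.imread('pics/w6.png');cv2.imwrite('pics/z6.png',cv2.resize(p[0:200,240:440],None,fx=3,fy=3,interpolation=cv2.INTER_CUBIC))"
```

```text
12.35 [ 0.6177 -0.0557  0.1582] [1.7996e+02 3.0000e-02 1.1365e+02] 0.07781291835369879
12.4 [ 0.617  -0.0547  0.1576] [-1.7997e+02 -3.0000e-02  1.1369e+02] 0.07753799054609237
```

View pics/z6.png

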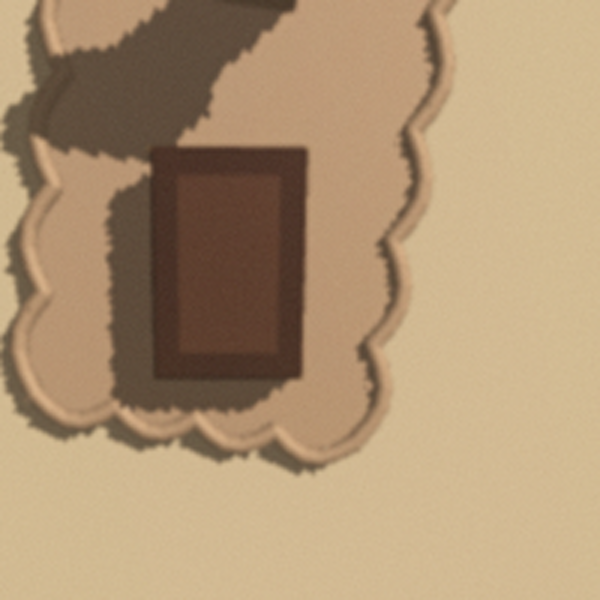

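View pics/w6.png

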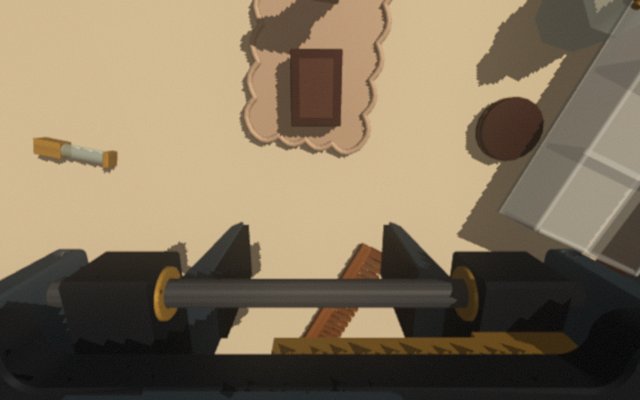

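The stack looks square: a single outline at (316,87), with no edge of the lower compact showing. Next, look at the handle.

Emit:
{"fn": "send_rows", "kwargs": {
  "steps": [
    [0.1,-0.05,-0.05,0,0,0.08,0.1],
    [0.3,-0.1,-0.1,0,0,0.17,0.1],
    [0.5,-0.2,-0.2,0,0,0.26,0.1],
    [0.7,-0.3,-0.3,0,0,0.35,0.1],
    [0.9,-0.35,-0.4,0,0,0.43,0.1],
    [1,-0.4,-0.5,0,0,0.5,0.1]
  ]
}}

```text
time_s: 13.05
position: [0.5541, 0.0075, 0.1974]
eef_rot: [-179.9, 0.0, 68.5]
contact_force: [0.0, -0.1, 0.2]
opening: 0.0821
```

```bash
python3 go.py .478 .09 .19 15.5
```

```text
shift/0.08 [ 0.6116 -1.2627  0.0947] turn/90 [-0.0013  0.0009  0.5891]
```

Emit:
{"fn": "send_rows", "kwargs": {
  "steps": [
    [0.1,-0.2,0,0,0,0.09,0.1],
    [0.2,-0.4,0,0,0,0.18,0.1],
    [0.3,-0.6,0,0,0,0.27,0.1],
    [0.4,-0.8,0,0,0,0.36,0.1],
    [0.5,-1,0,0,0,0.45,0.1],
    [0.55,-1,0,0,0,0.53,0.1],
    [0.6,-1,0,0,0,0.589,0.1],
    [0.6,-1,0,0,0,0.589,0.1]
  ]
}}

```text
time_s: 13.85
position: [0.4979, 0.0803, 0.1973]
eef_rot: [-180.0, 0.1, 15.7]
contact_force: [0.0, -0.4, -0.7]
opening: 0.0817
```

```bash
python3 look.py w7; python3 -c "
from h import *
p=cv2.imread('pics/w7.png');cv2.imwrite('pics/z7.png',cv2.resize(p[0:200,150:470],None,fx=2.5,fy=2.5,interpolation=cv2.INTER_CUBIC))"
```

```text
13.85 [0.4979 0.0803 0.1973] [-1.7997e+02  7.0000e-02  1.5700e+01] 0.08173455782032281
```

View pics/w7.png

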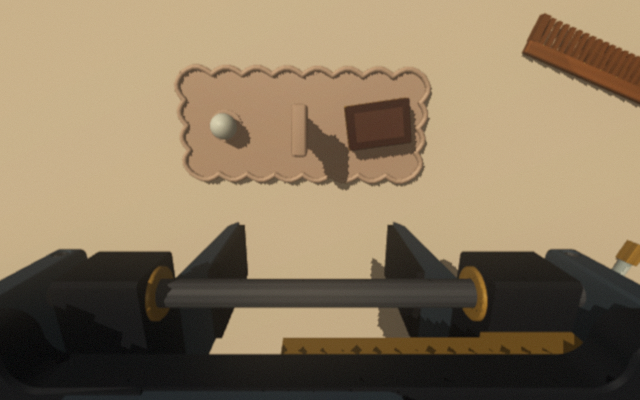

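The handle bar top is at about (299,130), with the ball at (223,125) and the pile at (380,124).

```bash
python3 - <<'E'
from h import *
import pickle
p=cv2.imread('pics/w7.png');ci=pickle.load(open('pics/w7.pkl','rb'));d=np.load('pics/w7.npy');P=cloud('wrist',d,ci)
cv2.imwrite('pics/z7.png',cv2.resize(p[95:165,280:350],None,fx=8,fy=8,interpolation=cv2.INTER_CUBIC))
uu,vv=np.meshgrid(np.arange(640),np.arange(400))
z=P[...,2]
b=(d>0)&(z>.075)&(z<.1)&(abs(uu-299)<30)&(abs(vv-130)<40)
q=P[b];print('bar',len(q),q.mean(0),np.median(q[:,2]),cv2.minAreaRect(q[:,:2].astype(np.float32)))
t=(d>0)&(z>.0045)&(z<.05)&(vv<200)&(uu>160)&(uu<445)
q=P[t];print('tray',len(q),cv2.minAreaRect(q[:,:2].astype(np.float32)))
b=(d>0)&(z>.024)&(z<.04)&(abs(uu-380)<45)&(abs(vv-124)<40);q=P[b];print('pile',len(q),np.median(q[:,2]),q.mean(0),cv2.minAreaRect(q[:,:2].astype(np.float32)))
b=(d>0)&(z>.015)&(z<.04)&(abs(uu-223)<20)&(abs(vv-125)<20);print('ball',P[b].mean(0),z[b].max())
E
```

```text
bar 827 [0.55352695 0.11061141 0.08420598] 0.08434490845571851 ((0.5529055595397949, 0.11069467663764954), (0.046100568026304245, 0.013719636015594006), 14.946422576904297)
tray 25556 ((0.5529111623764038, 0.11049959063529968), (0.12710435688495636, 0.2769300043582916), 15.122004508972168)
pile 2860 0.029737258455279914 [0.57824781 0.03415846 0.02969949] ((0.577910840511322, 0.033476512879133224), (0.046191610395908356, 0.06657976657152176), 23.48670768737793)
ball [0.53231513 0.19021098 0.02885879] 0.035251595769972555
```

View pics/z7.png

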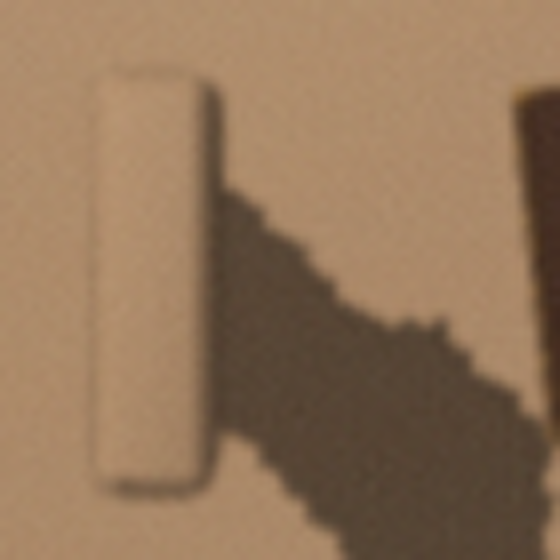

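```bash
python3 go.py .5529 .1106 .053 15.05
```

```text
shift/0.08 [ 0.767  -0.18    1.8031] turn/90 [-0.0003  0.0008  0.0095]
```

Emit:
{"fn": "send_rows", "kwargs": {
  "steps": [
    [0.2,-0.05,0.1,0,0,0.005,0.15],
    [0.45,-0.11,0.25,0,0,0.0095,0.15],
    [0.67,-0.16,0.45,0,0,0.0095,0.15],
    [0.765,-0.18,0.7,0,0,0.0095,0.15],
    [0.765,-0.18,0.85,0,0,0.0095,0.15],
    [0.765,-0.18,0.9,0,0,0.0095,0.15],
    [0.765,-0.18,0.9,0,0,0.0095,0.15]
  ]
}}

```text
time_s: 14.6
position: [0.553, 0.1093, 0.1256]
eef_rot: [-180.0, 0.1, 14.9]
contact_force: [-0.1, -0.2, 0.5]
opening: 0.0774
```

```bash
python3 look.py w8; python3 go.py .5529 .1106 .053 15.05
```

```text
14.6 [0.553  0.1093 0.1256] [-1.7999e+02  8.0000e-02  1.4910e+01] 0.07741184820646252
shift/0.08 [-0.0032 -0.017   0.9148] turn/90 [-0.      0.0002 -0.0018]
```

View pics/w8.png

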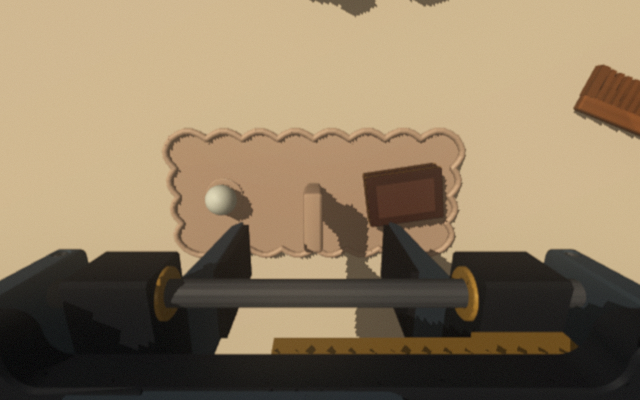

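Emit:
{"fn": "send_rows", "kwargs": {
  "steps": [
    [-0.003,-0.017,0.15,0,0,0,0.15],
    [-0.003,-0.017,0.35,0,0,0,0.15],
    [-0.003,-0.017,0.55,0,0,0,0.15],
    [-0.003,-0.017,0.75,0,0,0,0.15],
    [-0.003,-0.017,0.87,0,0,0,0.15],
    [-0.003,-0.017,0.91,0,0,0,0.2],
    [-0.003,-0.017,0.91,0,0,0,0.3],
    [-0.003,-0.017,0.91,0,0,0,0.4],
    [-0.003,-0.017,0.91,0,0,0,0.5],
    [-0.003,-0.017,0.91,0,0,0,0.6],
    [-0.003,-0.017,0.91,0,0,0,0.65],
    [-0.003,-0.017,0.91,0,0,0,0.7]
  ]
}}

```text
time_s: 15.85
position: [0.5534, 0.1108, 0.0532]
eef_rot: [180.0, -0.0, 14.9]
contact_force: [-0.3, 0.3, -0.2]
opening: 0.0287
```

Emit:
{"fn": "send_rows", "kwargs": {
  "steps": [
    [0,0,0,0,0,0,0.74],
    [0,0,0,0,0,0,0.77],
    [0,0,0,0,0,0,0.8],
    [0,0,0,0,0,0,0.83],
    [0,0,0,0,0,0,0.86],
    [0,0,0,0,0,0,0.9],
    [0,0,0,0,0,0,1],
    [0,0,0,0,0,0,1],
    [0,0,0,0,0,0,1]
  ]
}}

```text
time_s: 16.75
position: [0.5533, 0.1109, 0.053]
eef_rot: [-180.0, 0.0, 14.9]
contact_force: [-0.4, 1.4, -0.8]
opening: 0.014
```

```bash
python3 look.py w9; python3 -c "
from station import ctrl;print(ctrl.observe()['contact_force'],ctrl.observe()['ft_torque'])"
```

```text
16.75 [0.5533 0.1109 0.053 ] [-180.      0.     14.86] 0.01401348738575448
[-0.50070329  2.24128233  0.67420251] [0.35825164 0.18565431 0.08552869]
```

View pics/w9.png

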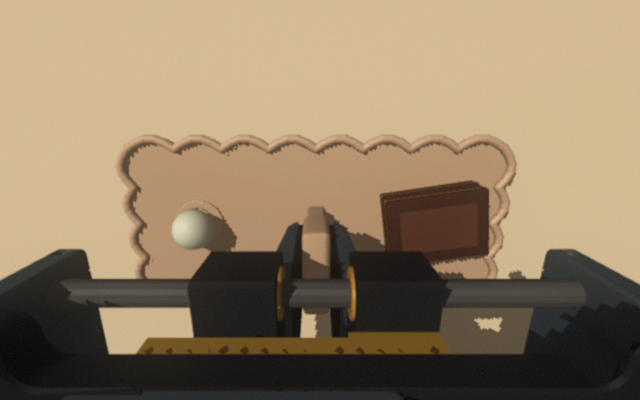

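The bar is held (opening 14 mm), the ball sits in its pocket at (193,230), and the pile is at (437,222). Lifting gently.

Emit:
{"fn": "send_rows", "kwargs": {
  "steps": [
    [0,0,-0.005,0,0,0,1],
    [0,0,-0.02,0,0,0,1],
    [0,0,-0.04,0,0,0,1],
    [0,0,-0.07,0,0,0,1],
    [0,0,-0.1,0,0,0,1],
    [0,0,-0.13,0,0,0,1],
    [0,0,-0.16,0,0,0,1],
    [0,0,-0.18,0,0,0,1],
    [0,0,-0.19,0,0,0,1],
    [0,0,-0.19,0,0,0,1]
  ]
}}

```text
time_s: 17.8
position: [0.5534, 0.1109, 0.0683]
eef_rot: [180.0, -0.0, 14.9]
contact_force: [0.4, 0.5, -3.9]
opening: 0.014
```

```bash
python3 look.py w10; python3 look.py s10 side; python3 - <<'E'
from h import *
import pickle
s=ctrl.observe();print(s['contact_force'],s['ft_torque'])
d=np.load('pics/w10.npy');P=cloud('wrist',d,pickle.load(open('pics/w10.pkl','rb')))
uu,vv=np.meshgrid(np.arange(640),np.arange(400));Z=P[...,2]
m=(d>0)&(Z>.012)&(Z<.03)&(vv<245)&(vv>150)&(uu>130)&(uu<500)
q=P[m]
for _ in range(5):
    A=np.c_[q[:,:2]-q[:,:2].mean(0),np.ones(len(q))];c=np.linalg.lstsq(A,q[:,2],rcond=None)[0];r=q[:,2]-A@c;q=q[abs(r)<max(.0012,1.5*r.std())]
yaw=np.radians(s['eef_rot'][2]);print('slope along tray x,y deg',np.degrees([c[0]*np.cos(yaw)+c[1]*np.sin(yaw),-c[0]*np.sin(yaw)+c[1]*np.cos(yaw)]),c[2],len(q),r.std())
p=cv2.imread('pics/s10.png');cv2.imwrite('pics/zs10.png',cv2.resize(p[100:260,220:420],None,fx=4,fy=3.75))
E
```

```text
17.8 [0.5534 0.1109 0.0683] [ 1.800e+02 -1.000e-02  1.486e+01] 0.013982547776125915
17.85 [0.5533 0.1108 0.0682] [-180.      0.     14.86] 0.01369815727381085
[ 0.97366115 -0.17338629 -4.45085687] [-0.00798954  0.19350809  0.02015628]
slope along tray x,y deg [-0.02979721  0.03840077] 0.020993465612627268 22523 0.0005454962669087589
```

View pics/w10.png

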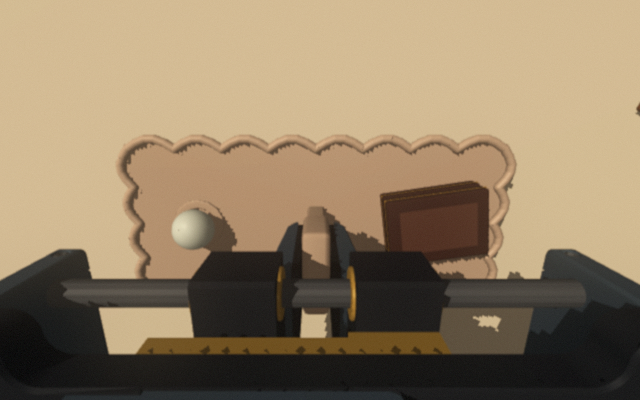

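View pics/zs10.png

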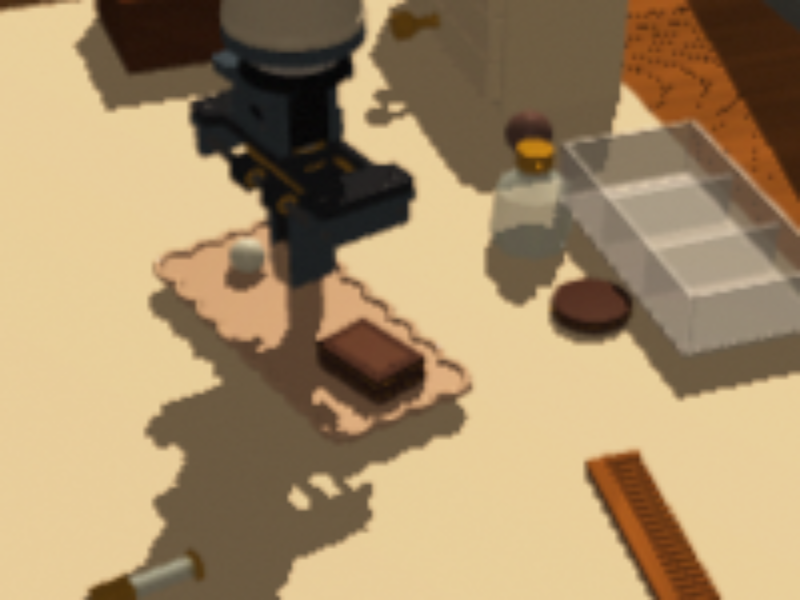

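```bash
python3 - <<'E'
from h import *
import pickle
from scipy.optimize import least_squares
p=cv2.imread('pics/w2.png');d=np.load('pics/w2.npy');ci=pickle.load(open('pics/w2.pkl','rb'));P=cloud('wrist',d,ci);Z=P[...,2]
uu,vv=np.meshgrid(np.arange(640),np.arange(400))
m=(d>0)&(Z>.004)&(Z<.03)&(uu>260)&(uu<365)&(vv>255)&(vv<350)
q=P[m];print(len(q),np.percentile(q,[1,50,99],axis=0).round(4))
# front contour: per column, the topmost pixel
pts=[]
for u in range(262,362):
    c=np.where(m[255:280,u])[0]
    if len(c): pts.append((u,255+c[0]))
pts=np.array(pts);ok=pts[:,1]<277;pts=pts[ok];print(len(pts),pts[::12].tolist(),Z[pts[:,1],pts[:,0]][::8].round(3))
X=P[pts[:,1],pts[:,0]]
s=least_squares(lambda t:np.hypot(X[:,0]-t[0],X[:,1]-t[1])-.065,[.52,-.49],loss='soft_l1',f_scale=.001);print(s.x,s.cost)
for f in('t6',):
    p=cv2.imread(f'pics/{f}.png');d=np.load(f'pics/{f}.npy');P=cloud('top',d)
    hsv=cv2.cvtColor(p,cv2.COLOR_BGR2HSV)
    gl=(d>0)&(uu>425)&(uu<502)&(vv>155)&(vv<285)&(P[...,2]>.08)&(hsv[...,1]<90)
    g=P[gl]
    for _ in range(4):
        c=g.mean(0);W=np.linalg.svd(g-c,full_matrices=False)[2];n=W[2]*np.sign(W[2][1]);r=(g-c)@n;g=g[abs(r)<max(.002,2*r.std())]
    print(n,c,np.degrees(np.arctan2(n[1],n[0])))
    # rim: frame points all
    fr=P[(d>0)&(uu>425)&(uu<502)&(vv>155)&(vv<285)&(P[...,2]>.06)]
    e1=np.cross(n,[0,0,1]);e1/=np.linalg.norm(e1);a=(fr-c)@e1;r=(fr-c)@n;k=abs(r)<.02;print(a[k].min(),a[k].max(),fr[k][:,2].min(),fr[k][:,2].max(),c,e1)
E
```

```text
2241 [[ 0.4642 -0.5447  0.0049]
 [ 0.5294 -0.5128  0.0135]
 [ 0.5863 -0.4393  0.0158]]
52 [[279, 276], [291, 271], [303, 269], [315, 271], [327, 275]] [0.004 0.005 0.006 0.006 0.007 0.006 0.005]
[ 0.5251302  -0.50387279] 3.7382048582629e-06
[0.20433234 0.97449111 0.09281904] [ 0.52737253 -0.4965087   0.18898339] 78.15772361913204
-0.12635126771644914 0.1456266451305721 0.07491201564058048 0.29161784246346767 [ 0.52737253 -0.4965087   0.18898339] [ 0.97871623 -0.20521827  0.        ]
```

Lifted level: the floor plane is within 0.05°, with about 4.5 N of load. Now the transport.

Emit:
{"fn": "send_rows", "kwargs": {
  "steps": [
    [0,0,-0.02,0,0,0,1],
    [0,0,-0.06,0,0,0,1],
    [0,0,-0.12,0,0,0,1],
    [0,0,-0.2,0,0,0,1],
    [0,0,-0.29,0,0,0,1],
    [0,0,-0.39,0,0,0,1],
    [0,0,-0.49,0,0,0,1],
    [0,0.01,-0.6,0,0,0,1],
    [-0.01,0.04,-0.71,0,0,0,1],
    [-0.02,0.08,-0.82,0,0,0,1],
    [-0.035,0.14,-0.92,0,0,0,1],
    [-0.05,0.2,-1,0,0,0,1]
  ]
}}

```text
time_s: 19.1
position: [0.5537, 0.0938, 0.149]
eef_rot: [180.0, -0.0, 14.9]
contact_force: [-0.6, 0.5, -4.1]
opening: 0.0139
```

Emit:
{"fn": "send_rows", "kwargs": {
  "steps": [
    [-0.02,0.07,-0.07,0,0,0,1],
    [-0.04,0.15,-0.13,0,0,0,1],
    [-0.06,0.24,-0.19,0,0,0,1],
    [-0.085,0.33,-0.24,0,0,0,1],
    [-0.11,0.43,-0.27,0,0,0,1],
    [-0.135,0.53,-0.29,0,0,0,1],
    [-0.16,0.63,-0.3,0,0,0,1],
    [-0.185,0.73,-0.31,0,0,-0.005,1],
    [-0.21,0.83,-0.31,0,0,-0.015,1],
    [-0.235,0.93,-0.31,0,0,-0.03,1]
  ]
}}

```text
time_s: 20.1
position: [0.5544, 0.0169, 0.1729]
eef_rot: [-180.0, 0.0, 17.6]
contact_force: [0.3, 0.2, -5.3]
opening: 0.0136
```

```bash
python3 go.py .5677 -.304 .173 78
```

```text
shift/0.08 [-1.0557e+00  3.8733e+00 -1.0000e-03] turn/90 [-1.000e-04  1.000e-04 -6.709e-01]
```

Emit:
{"fn": "send_rows", "kwargs": {
  "steps": [
    [-0.026,0.097,0,0,0,-0.016,1],
    [-0.053,0.194,0,0,0,-0.033,1],
    [-0.079,0.29,0,0,0,-0.05,1],
    [-0.106,0.387,0,0,0,-0.067,1],
    [-0.132,0.484,0,0,0,-0.084,1],
    [-0.158,0.581,0,0,0,-0.101,1],
    [-0.185,0.678,0,0,0,-0.118,1],
    [-0.211,0.774,0,0,0,-0.135,1],
    [-0.238,0.871,0,0,0,-0.152,1],
    [-0.264,0.968,0,0,0,-0.169,1]
  ]
}}

```text
time_s: 21.1
position: [0.5576, -0.0633, 0.1729]
eef_rot: [-180.0, 0.0, 32.9]
contact_force: [-0.3, -0.1, -4.6]
opening: 0.0137
```

```bash
python3 go.py .5677 -.304 .173 78
```

```text
shift/0.08 [-1.5257e+00  2.5964e+00 -1.8000e-03] turn/90 [-2.000e-04  1.000e-04 -5.016e-01]
```

Emit:
{"fn": "send_rows", "kwargs": {
  "steps": [
    [-0.051,0.087,0,0,0,-0.017,1],
    [-0.102,0.173,0,0,0,-0.034,1],
    [-0.153,0.26,0,0,0,-0.051,1],
    [-0.204,0.346,0,0,0,-0.068,1],
    [-0.255,0.433,0,0,0,-0.085,1],
    [-0.305,0.519,0,0,0,-0.102,1],
    [-0.356,0.606,0,0,0,-0.119,1],
    [-0.407,0.692,0,0,0,-0.136,1],
    [-0.458,0.779,0,0,0,-0.153,1],
    [-0.509,0.865,0,0,0,-0.17,1]
  ]
}}

```text
time_s: 22.1
position: [0.5607, -0.1435, 0.1729]
eef_rot: [-180.0, 0.0, 48.2]
contact_force: [0.2, 0.3, -4.6]
opening: 0.0141
```

```bash
python3 go.py .5677 -.304 .173 78
```

```text
shift/0.08 [-1.4362  1.4033 -0.0019] turn/90 [-2.000e-04  0.000e+00 -3.316e-01]
```

Remaining: about 1.44/1.40, and 30°.

Emit:
{"fn": "send_rows", "kwargs": {
  "steps": [
    [-0.07,0.07,0,0,0,-0.017,1],
    [-0.14,0.137,0,0,0,-0.034,1],
    [-0.21,0.205,0,0,0,-0.051,1],
    [-0.28,0.274,0,0,0,-0.068,1],
    [-0.35,0.342,0,0,0,-0.085,1],
    [-0.42,0.41,0,0,0,-0.102,1],
    [-0.49,0.479,0,0,0,-0.119,1],
    [-0.56,0.547,0,0,0,-0.136,1],
    [-0.63,0.615,0,0,0,-0.153,1],
    [-0.7,0.684,0,0,0,-0.168,1]
  ]
}}

```text
time_s: 23.1
position: [0.5639, -0.2217, 0.1728]
eef_rot: [-180.0, 0.0, 63.3]
contact_force: [-0.6, -0.5, -4.9]
opening: 0.0137
```

```bash
python3 go.py .5677 -.304 .173 78
```

```text
shift/0.08 [-0.8978  0.5047 -0.0025] turn/90 [-0.0003 -0.     -0.1636]
```

Emit:
{"fn": "send_rows", "kwargs": {
  "steps": [
    [-0.087,0.049,0,0,0,-0.016,1],
    [-0.174,0.098,0,0,0,-0.032,1],
    [-0.261,0.147,0,0,0,-0.048,1],
    [-0.348,0.196,0,0,0,-0.063,1],
    [-0.435,0.245,0,0,0,-0.079,1],
    [-0.521,0.293,0,0,0,-0.095,1],
    [-0.602,0.338,0,0,0,-0.11,1],
    [-0.678,0.381,0,0,0,-0.124,1],
    [-0.75,0.421,0,0,0,-0.137,1],
    [-0.813,0.457,0,0,0,-0.148,1],
    [-0.862,0.485,0,0,0,-0.157,1],
    [-0.895,0.503,0,0,0,-0.163,1]
  ]
}}

```text
time_s: 24.3
position: [0.5678, -0.3035, 0.173]
eef_rot: [-180.0, -0.0, 77.9]
contact_force: [0.1, 0.5, -5.3]
opening: 0.0139
```

Emit:
{"fn": "send_rows", "kwargs": {
  "steps": [
    [0,0,0,0,0,0,1],
    [0,0,0,0,0,0,1],
    [0,0,0,0,0,0,1]
  ]
}}

```text
time_s: 24.6
position: [0.5679, -0.3029, 0.1731]
eef_rot: [-180.0, -0.0, 77.9]
contact_force: [0.1, 0.6, -4.0]
opening: 0.0141
```

```bash
python3 look.py w11; python3 look.py s11 side;python3 look.py t11 top; python3 - <<'E'
from h import *
import pickle
s=ctrl.observe()
d=np.load('pics/w11.npy');P=cloud('wrist',d,pickle.load(open('pics/w11.pkl','rb')))
uu,vv=np.meshgrid(np.arange(640),np.arange(400));Z=P[...,2]
m=(d>0)&(Z>.115)&(Z<.137)&(vv<245)&(vv>150)&(uu>130)&(uu<500)
q=P[m]
for _ in range(5):
    A=np.c_[q[:,:2]-q[:,:2].mean(0),np.ones(len(q))];c=np.linalg.lstsq(A,q[:,2],rcond=None)[0];r=q[:,2]-A@c;q=q[abs(r)<max(.0012,1.5*r.std())]
print('slope',np.degrees(c[:2]),c[2],len(q))
# tray far (+x tool) edge line
m=(d>0)&(Z>.118)&(Z<.14)&(vv<245)&(uu>100)&(uu<540)
L=[]
for u in range(150,490):
    w=np.where(m[:,u])[0]
    if len(w):L.append(P[w[0],u,:2])
L=np.array(L);hull=cv2.minAreaRect(P[m][:,:2].astype(np.float32));print(hull)
# top-camera: tray + mirror
d=np.load('pics/t11.npy');P=cloud('top',d);print('top tray',)
Z=P[...,2];x,y=P[...,0],P[...,1]
m=(d>0)&(Z>.122)&(Z<.155)&(abs(x-.567)<.2)&(abs(y+.3)<.13);print(m.sum(),cv2.minAreaRect(P[m][:,:2].astype(np.float32)))
E
```

```text
24.6 [ 0.5679 -0.3029  0.1731] [-180.     -0.     77.86] 0.014060508161474687
24.65 [ 0.5678 -0.3029  0.1731] [-180.     -0.     77.86] 0.014012504588241397
24.7 [ 0.5679 -0.3029  0.1731] [-180.     -0.     77.87] 0.01397738159054312
slope [-0.06145327  0.01182323] 0.12565504204834874 22564
((0.5724394917488098, -0.2816135883331299), (0.08129467070102692, 0.2766859531402588), 77.85588836669922)
top tray
372 ((0.5762822031974792, -0.2964804172515869), (0.14147815108299255, 0.07856233417987823), 33.463890075683594)
```

View pics/w11.png

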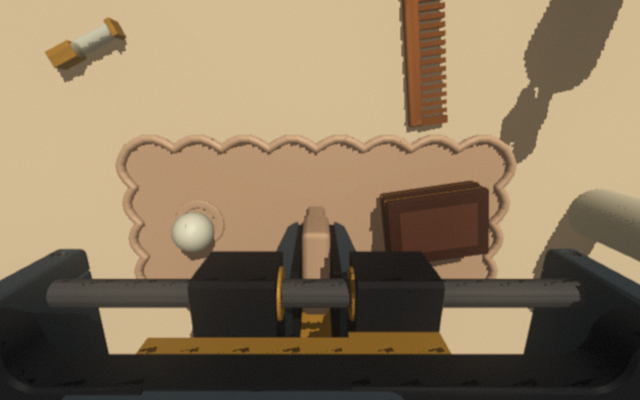

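View pics/s11.png

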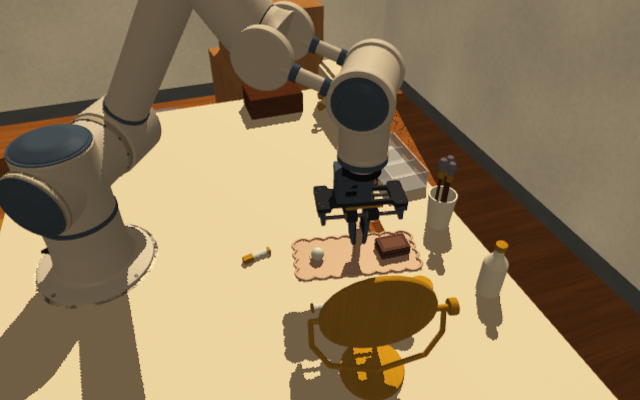

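View pics/t11.png

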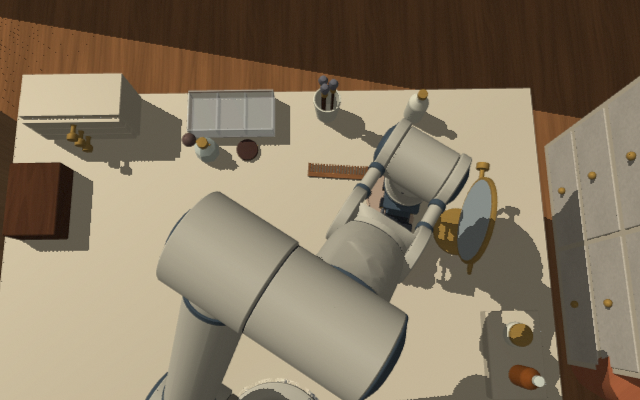

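The tray is level (slopes 0.06° or less), its underside is at about 0.120 m and its yaw is 77.9° against the mirror normal's 78.2°. The ball is in its pocket at (193,232) and the pile is intact. I'll hold briefly, then hand in.

Emit:
{"fn": "send_rows", "kwargs": {
  "steps": [
    [0,0,0,0,0,0,1],
    [0,0,0,0,0,0,1],
    [0,0,0,0,0,0,1],
    [0,0,0,0,0,0,1],
    [0,0,0,0,0,0,1]
  ]
}}

```text
time_s: 25.25
position: [0.5679, -0.3031, 0.173]
eef_rot: [180.0, 0.0, 77.9]
contact_force: [-0.3, 0.5, -4.8]
opening: 0.014
```

```bash
python3 -c "
from station import ctrl
s=ctrl.observe();print(s['position'],s['eef_rot'],abs(s['joint_vel']).max(),s['contact_force'])
print(ctrl.close_job())"
```

```text
[ 0.56785153 -0.30311378  0.17303874] [1.79998986e+02 5.25717797e-04 7.78585844e+01] 0.13461822713601046 [-0.29927967  0.46925809 -4.81049357]
the job is handed in; nothing more can be done
None
```

I laid the loose compact on its twin and released it. Then I lifted the tray by its handle and carried it to the mirror, and handed the job in at about 25 s while still holding it there.

**Last checks:**
- **Tray level and height:** it is level to within 0.1°, with its underside about 0.120 m above the vanity.
- **Distance and centring:** the tray's middle is about 198 mm from the glass surface, or about 206 mm from the axis over the foot. I aimed between the two, because "20 cm from the glass" could mean either. It is centred on the mirror to within about 1 mm.
- **Parallel to the glass:** the tray's heading is 77.9°, against 78.2° for the mirror's normal.
- **Ball and pile:** the ball sat in its pocket in every picture, and the pile still showed one square outline. Before release, the two compacts' edges agreed within about 1 mm.
- **Other things:** the mirror showed at the same place as at the start. I did not measure the other things again; those in view in the last pictures looked in place, but the arm hid some of them. No unexpected forces showed up.

The top camera could not confirm the tray's final pose because the arm blocked its view; that check rests on the wrist camera and the arm's own readings.

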